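# Screw down the clamp of the blue circuit board

## Robot

A 7-joint arm with a two-finger parallel gripper is mounted at the origin on a cart in front of the work surface, level with it; the furniture and walls round the work are solid. World frame = base frame: x ahead of the robot, y to its left, z up, the work surface at z = 0. Lengths are in m, angles in rad, forces in N, time in s.
With the tool pointing down it reaches from about 0.425 to 0.875 m from the base axis. Payload 8.4 kg.
Tool frame: the origin (TCP) lies at the very end of the fingers, on their centre line; the grasp point (between the pads) lies 19 mm behind it; z points along the fingers, y is the line along which they close (so a half turn about z gives the same grasp; the last joint's range is limited). The gripper opens to 85 mm and grips with 20 to 120 N. Pads are 22 mm wide; open, the fingers measure 114 mm over their backs; the gripper's body (76 mm by 85 mm) begins 54 mm behind the grasp point. The pads swing forward as they close: fully open they stand 13 mm farther back than shut.
Start: joints at [1.187, 0.333, 0.04, 1.465, -0.013, 1.343, -0.059], TCP at [0.183, -0.624, 0.211] pointing down, gripper open.
Joint ranges: [-2.58, 2.58], [-0.38, 2.09], [-1.3, 1.39], [0.25, 2.4], [-1.5, 4.64], [0.08, 2.09], [-2.65, 2.65]. Speed limits (rad/s): [2.22, 2.22, 2.79, 2.79, 3.14, 3.14, 3.14].

## Interface

Orientations are given as a 3x3 rotation matrix whose columns are the frame's x, y, z axes.
In Python, from station import bot, optics, hand_in gives the robot as it stands (bot), with the cameras (optics) and the job as plain functions.
- The arm moves only by the shell command python3 jog.py 'ROWS' [FORCE]. ROWS is a JSON list that holds a single list of rows (three levels of brackets), with 1 to 5 rows, each of 7 numbers: a rotation vector rx, ry, rz in shares of 360 degrees (1.0 is 360 degrees), then dx, dy, dz in fractions of the full range, 1 being 300 mm, then the finger opening in m; each row is the pose to reach, as a shift and turn from the pose commanded when the command began, along the tool's axes at that moment; what a row does not reach only later rows make up. A row lasts 1/10 s, in which the tool goes at most 0.05 m and 0.15 rad, less where a joint would pass 70% of its speed; a pose out of reach is approached as far as the arm can. The fingers move at their own pace and stop on an object; FORCE is the grip in N (left out, the last holds). Time passes only in rows, so rows that do not move let the fingers close. It prints the time, the measured TCP pose, the force, the opening and the grip force at its end. No shift or turn number may pass 1 either way. Input that does not fit is refused with a message, and nothing moves.
- bot.observe(): the state, without advancing time (a new reading comes with each control period).
- optics.grab_frame(name): name is "side" or "top"; returns a dict with "img" (420x560x3 uint8, red, green, blue), "K" (3x3 intrinsics, pixels), "origin" and "orientation" of the camera in the world. Camera axes: x right, y up, looking along -z (the intrinsics and any distortion apply to the point x, -y, -z); pixel columns grow to the right and rows downward; lengths in m; the calibration is good to about 2 mm. A picture is of the moment at which its call begins. There is no depth.
- hand_in(): hands the job in; it is judged then, once.
The state is a dict: "time": time; "joint_pos": joint angles; "qd": joint speeds; "tau": joint torques, N m; "position": TCP position; "ee_rot": TCP orientation; "ft_force": force on the tool from outside, world axes, zero at the start; "wrist_torque": the same for the moment, N m; "grip_width": finger opening in m; "finger_force": force on a finger pad.
Only numpy, scipy, OpenCV 4.12 (cv2) and the standard library are available. Lean on these libraries where they do the work, as an engineer would, in place of code of your own. Each camera call takes 0.05 s, during which the arm holds its last target. There are 200 camera calls.

## Task

Two small board clamps stand on the bench, each with a round black knurled knob on top. Screw down the knob of the clamp that holds the blue board, clockwise seen from above, letting go and regripping as you need, until it is fully home against its stop. Leave the knob of the other clamp, with the green board, as it is, and let go at the end.

Things in the scene. Friction and masses are not known exactly. Their poses are not given: they have to be found in the camera images.
- blue_screw (a joint): turn of the blue board's clamp screw, rad: 0 = fully loose, grows as the knob turns clockwise seen from above, 6.0 = fully home, a hard stop. Starts 4.9 to 5.7 rad (a little under one turn) short of home. It stays where it is left (friction about 0.06 N m) and may be turned any amount per grip.
- blue_knob (a point): centre of the black knurled knob of the clamp that holds the BLUE circuit board: an upright cylinder, diameter 36 mm, height 28 mm, white index line on top. The point lies on its vertical axis, half-way up the knob, 80 to 86 mm above the bench; it comes down 0.95 mm per rad (6 mm per turn) as the screw goes in.
- blue_clamp: the clamp with the BLUE board, fixed to the bench. Origin: on the screw's axis at bench level; z up, -x towards the board, +x towards the column. Aluminium base 120 x 64 mm, 12 mm high; board 20 mm above the bench; under the knob a grey arm 26 mm wide (top 58 mm up) with a collar 22 mm across (top 66 mm up). Beside the knob all is free down to 58 mm.
- green_mark (a point): outer end of the white index line on top of the knob of the other clamp, the one that holds the GREEN circuit board; the point lies 16 mm from that knob's vertical axis, on its top face. The knob and the clamp are the same make as the blue one's. To be left alone.

How it is judged:
At the end, for the whole second after the job is handed in: the blue board's clamp screw stands within 0.25 rad (14 degrees) of fully home (joint blue_screw above 5.75 of 6.0) (value of joint blue_screw above 5.75 rad); the robot touches nothing.
It fails at once if the knob of the green board's clamp was turned (its index mark moved more than 6 mm, about 20 degrees) (distance of green_mark from where it was at the start of the episode above 0.006 m).
It also fails if it takes over 58 s, if anything falls off the work surface, if the arm or the gripper's body presses on something with over 40 N, if the wrist force passes 120 N, or if a joint passes its speed limit or range.

## Working session

There is one attempt and no reset: what is moved stays moved. The work goes in short steps, Python scripts to look and compute and a shell command to move; the robot and the scene stay as the last step left them, time stands still between calls to the robot, and variables do not carry over. Pictures are saved under pics/ and viewed, at most 10 in all, crops included, and the job is handed in when it is done.

```bash
ls; mkdir -p pics; python3 - <<'E'
from station import bot, optics, hand_in
import cv2,numpy as np
np.set_printoptions(precision=4,suppress=True)
s=bot.observe();print(s)
for n in("side","top"):
    f=optics.grab_frame(n);cv2.imwrite(f"pics/{n}0.png",f["img"][:,:,::-1]);np.savez(f"pics/{n}0.npz",**f)
    print(n,{k:v for k,v in f.items() if k!="img"})
E
```

```text
jog.py
pics
station.py
{'time': 0.0, 'joint_pos': array([ 1.1868,  0.3339,  0.0399,  1.4663, -0.0134,  1.3433, -0.0585]), 'qd': array([ 0.0003, -0.0007,  0.0005, -0.0002, -0.    , -0.0009,  0.0012]), 'tau': array([ -0.0002, -65.8548,   1.3653, -40.5564,   0.0166,   0.0125,
        -0.0001]), 'position': array([ 0.1824, -0.6233,  0.2102]), 'ee_rot': array([[ 0.9597,  0.281 , -0.0006],
       [ 0.281 , -0.9597,  0.0015],
       [-0.0001, -0.0016, -1.    ]]), 'ft_force': array([-0.7831,  0.7605, -0.88  ]), 'wrist_torque': array([ 0.012 ,  0.0635, -0.0677]), 'finger_force': 0.0, 'grip_width': 0.08519682626367002}
side {'K': array([[430.7658,   0.    , 278.133 ],
       [  0.    , 430.7658, 213.8216],
       [  0.    ,   0.    ,   1.    ]]), 'origin': array([0.2517, 0.5195, 0.4373]), 'orientation': array([[-0.9462,  0.1323, -0.2953],
       [-0.3236, -0.3824,  0.8655],
       [ 0.0016,  0.9145,  0.4046]])}
top {'K': array([[424.8116,   0.    , 286.8203],
       [  0.    , 424.8116, 205.0503],
       [  0.    ,   0.    ,   1.    ]]), 'origin': array([ 0.3483, -0.2171,  0.9084]), 'orientation': array([[-0.0802,  0.9755, -0.205 ],
       [-0.9968, -0.0779,  0.019 ],
       [ 0.0026,  0.2059,  0.9786]])}
```

View pics/side0.png

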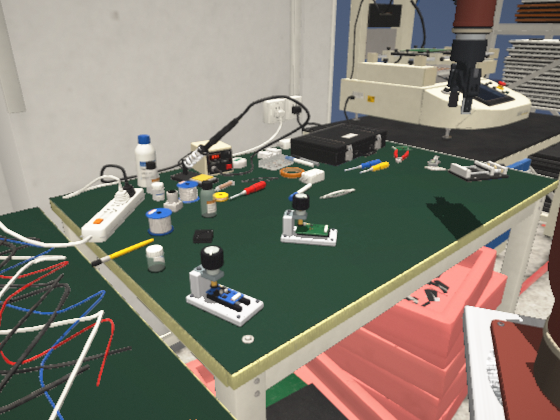

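View pics/top0.png

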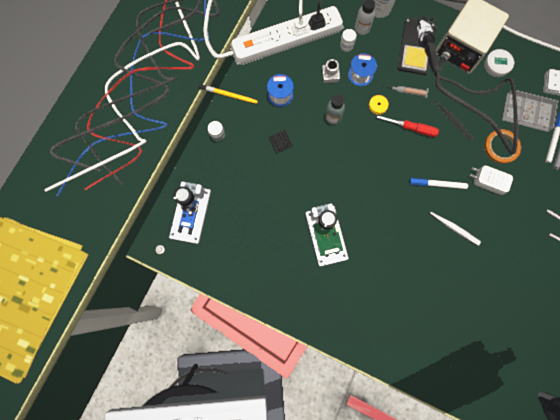

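The side view shows the blue clamp's knob at about (212,258) and the green one's at (301,203). In the top view they are at about (184,195) for blue and (328,219) for green. Next I'll segment the knobs and triangulate.

```bash
cat > h.py <<'E'
import numpy as np,cv2
np.set_printoptions(precision=4,suppress=True)
def ray(f,u,v):
    d=np.linalg.inv(f["K"])@[u,v,1.]; d=f["orientation"]@[d[0],-d[1],-d[2]]
    return np.array(f["origin"]),d/np.linalg.norm(d)
def onz(f,u,v,z):
    o,d=ray(f,u,v); return o+d*(z-o[2])/d[2]
def proj(f,p):
    c=np.array(f["orientation"]).T@(np.array(p)-f["origin"]); q=f["K"]@[c[0],-c[1],-c[2]]; return q[:2]/q[2]
def tri(r1,r2):
    (a,d),(b,e)=r1,r2; t=np.linalg.lstsq(np.c_[d,-e],b-a,rcond=None)[0]
    p,q=a+t[0]*d,b+t[1]*e; return (p+q)/2,np.linalg.norm(p-q)
E
python3 - <<'E'
from h import *
S=np.load("pics/side0.npz");T=np.load("pics/top0.npz")
out=[]
def blob(f,u,v,r=26,th=50):
    im=f["img"][v-r:v+r,u-r:u+r]; m=((im.max(2)<th)&(np.ptp(im.astype(int),axis=2)<14)).astype(np.uint8)
    n,l,st,c=cv2.connectedComponentsWithStats(m)
    i=1+np.argmin(np.hypot(*(c[1:]-r).T)+ (st[1:,4]<60)*99)
    big=cv2.resize(np.hstack([im,np.dstack([(l==i).astype(np.uint8)*255]*3)]),None,fx=5.5,fy=5.5,interpolation=cv2.INTER_NEAREST)
    out.append(big)
    return c[i]+[u-r,v-r],st[i][:5]+[u-r,v-r,0,0,0]
for n,s,t in(("blue",(212,258),(184,195)),("green",(301,203),(328,219))):
    a,sa=blob(S,*s);b,sb=blob(T,*t);print(n,a,sa,b,sb,*tri(ray(S,*a),ray(T,*b)))
cv2.imwrite("pics/crop0.png",cv2.resize(np.vstack([np.hstack(out[:2]),np.hstack(out[2:])]),(800,400),interpolation=cv2.INTER_AREA)[:,:,::-1])
E
```

```text
blue [211.994  260.1862] [201 249  23  21 333] [187.5132 201.6711] [179 192  15  18  76] [ 0.5503 -0.0337  0.0775] 0.010735918679391035
green [300.2432 203.3892] [292 195  17  15 185] [323.3077 225.6923] [319 220  13  10  26] [ 0.4776 -0.3003  0.0855] 0.007671542501451108
```

View pics/crop0.png

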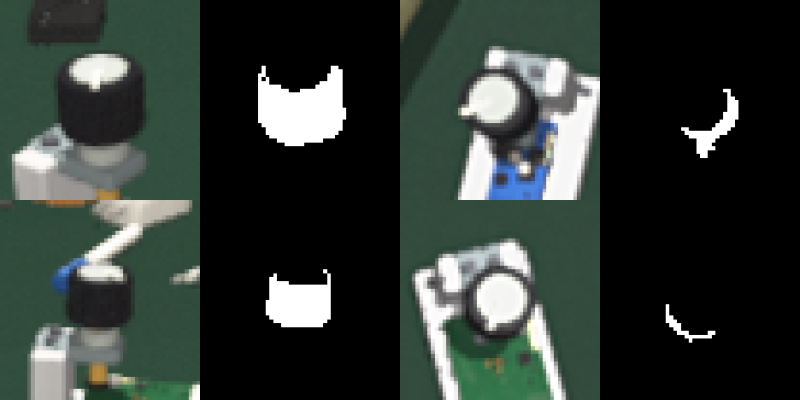

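The crops show that each knob has a light disc on its top face with an index tick. The blue disc centres are about (184,194) in the top view and (212,250) in the side view. I'll triangulate using the discs.

```bash
python3 - <<'E'
from h import *
S=np.load("pics/side0.npz");T=np.load("pics/top0.npz")
def disc(f,u,v,r=13):
    im=f["img"][v-r:v+r,u-r:u+r].astype(int); m=((im.min(2)>140)).astype(np.uint8)
    n,l,st,c=cv2.connectedComponentsWithStats(m,connectivity=4); i=l[r,r]
    k=cv2.findContours((l==i).astype(np.uint8),0,1)[0][0]
    e=cv2.fitEllipse(k); return np.array(e[0])+[u-r,v-r],e[1:],st[i],c[i]+[u-r,v-r]
for n,s,t in(("blue",(212,250),(184,194)),("green",(301,194),(329,217))):
    a=disc(S,*s);b=disc(T,*t);print(n,a,b)
    P,g=tri(ray(S,*a[0]),ray(T,*b[0]));print(P,g,np.hypot(P[0],P[1]))
    print([onz(T,*b[0],z) for z in(.097,)],onz(S,*a[0],.097))
# board yaw: white base edges at z=.012
im=T["img"];R=im[175:245,165:215].astype(int)
m=((R.min(2)>150)).astype(np.uint8);
m2=((R[:,:,2]>R[:,:,0]+50)).astype(np.uint8)
print("blue board",[onz(T,x+165,y+175,.02)[:2] for x,y in cv2.boxPoints(cv2.minAreaRect(cv2.findNonZero(m2)))])
E
```

```text
blue (array([211.0006, 249.5499]), ((7.403754234313965, 13.99350357055664), 83.35356140136719), array([ 5,  9, 15,  9, 94], dtype=int32), array([211.0957, 249.4787])) (array([181.4127, 194.437 ]), ((11.27396297454834, 13.723905563354492), 61.33314514160156), array([  3,   7,  15,  13, 134], dtype=int32), array([181.4627, 194.4179]))
[ 0.5547 -0.0295  0.1005] 0.0007872575232017274 0.5554754451176391
[array([ 0.556 , -0.0285,  0.097 ])] [ 0.5574 -0.0351  0.097 ]
green (array([304.3884, 189.2623]), ((10.68215560913086, 20.34447479248047), 39.99781799316406), array([  7,   0,  19,  17, 134], dtype=int32), array([303.7612, 189.3806])) (array([327.7453, 218.4022]), ((12.178946495056152, 13.600066184997559), 21.850284576416016), array([  6,   8,  13,  15, 144], dtype=int32), array([327.7708, 218.3333]))
[ 0.479  -0.3084  0.1159] 0.00689901446570355 0.5696619233998248
[array([ 0.4856, -0.3099,  0.097 ])] [ 0.4885 -0.3565  0.097 ]
blue board [array([ 0.5087, -0.0029]), array([ 0.5672, -0.0181]), array([ 0.5581, -0.0467]), array([ 0.4998, -0.0311])]
```

The blue knob's top centre is at about (0.555, -0.031, 0.0995), so its mid-height is about 0.0855. That fits the stated 80–86 mm for a nearly loose screw, and the radius of 0.556 is within reach. The tick biases the disc by about 1 px, and I allowed for that. First I'll move above the knob at the current height, 0.70 m in tool axes (+0.524, -0.464).

Careful with the scale: shifts go in shares of 300 mm and turns go in shares of 360 degrees. That gives: 0.175 m is 0.5833, -0.155 m is -0.5167.

```bash
python3 jog.py '[[[0,0,0,0.5833,-0.5167,0,0.085],[0,0,0,0.5833,-0.5167,0,0.085],[0,0,0,0.5833,-0.5167,0,0.085],[0,0,0,0.5833,-0.5167,0,0.085],[0,0,0,0.5833,-0.5167,0,0.085]]]' 40
python3 jog.py '[[[0,0,0,0.5833,-0.5167,0,0.085],[0,0,0,0.5833,-0.5167,0,0.085],[0,0,0,0.5833,-0.5167,0,0.085],[0,0,0,0.5833,-0.5167,0,0.085],[0,0,0,0.5833,-0.5167,0,0.085]]]'
python3 jog.py '[[[0,0,0,0.58,-0.5133,0,0.085],[0,0,0,0.58,-0.5133,0,0.085],[0,0,0,0.58,-0.5133,0,0.085],[0,0,0,0.58,-0.5133,0,0.085],[0,0,0,0.58,-0.5133,0,0.085]]]'
python3 jog.py '[[[0,0,-0.0955,0,0,0,0.085],[0,0,-0.0955,0,0,0,0.085],[0,0,-0.0955,0,0,0,0.085],[0,0,-0.0955,0,0,0,0.085]]]'
python3 -c "
from h import *
from station import bot, optics, hand_in
s=bot.observe();print(s['joint_pos'],s['position'],s['ee_rot'],s['time'])"
```

```text
time: 0.6
position: [0.3089, -0.4225, 0.211]
ee_rot: [[0.959, 0.284, 0.0], [0.284, -0.959, 0.001], [0.0, -0.001, -1.0]]
ft_force: [-0.4, -0.8, 0.1]
grip_width: 0.085
finger_force: 0.0
time: 1.1
position: [0.4328, -0.2244, 0.2111]
ee_rot: [[0.959, 0.284, 0.0], [0.284, -0.959, 0.0], [0.0, -0.0, -1.0]]
ft_force: [0.6, -0.0, 0.3]
grip_width: 0.085
finger_force: 0.0
time: 1.6
position: [0.5562, -0.0273, 0.211]
ee_rot: [[0.959, 0.284, 0.0], [0.284, -0.959, 0.001], [0.001, -0.001, -1.0]]
ft_force: [0.3, -0.6, 0.8]
grip_width: 0.0851
finger_force: 0.0
time: 2.0
position: [0.5549, -0.0312, 0.2107]
ee_rot: [[0.628, 0.778, -0.001], [0.778, -0.628, 0.0], [-0.0, -0.001, -1.0]]
ft_force: [0.1, -0.2, 0.5]
grip_width: 0.085
finger_force: 0.0
[ 0.4908  0.1901 -0.5816  1.6724  0.1074  1.3119 -0.7897] [ 0.5549 -0.0312  0.2107] [[ 0.6285  0.7778 -0.0008]
 [ 0.7778 -0.6285  0.0002]
 [-0.0004 -0.0007 -1.    ]] 2.0
```

In the tool's units: -0.75 rad is -0.1194.

```bash
python3 jog.py '[[[0,0,-0.1194,0,0,0,0.085],[0,0,-0.1194,0,0,0,0.085],[0,0,-0.1194,0,0,0,0.085],[0,0,-0.1194,0,0,0,0.085],[0,0,-0.1194,0,0,0,0.085]]]' |tail -0
python3 jog.py '[[[0,0,-0.1194,0,0,0,0.085],[0,0,-0.1194,0,0,0,0.085],[0,0,-0.1194,0,0,0,0.085],[0,0,-0.1194,0,0,0,0.085],[0,0,-0.1194,0,0,0,0.085]]]'
python3 jog.py '[[[0,0,0,0,0,0.1667,0.085],[0,0,0,0,0,0.3167,0.085],[0,0,0,0,0,0.3167,0.085]]]'
python3 - <<'E'
from h import *
from station import bot, optics, hand_in
s=bot.observe();print(s['joint_pos'],s['position'],s['time'])
f=optics.grab_frame("side");g=optics.grab_frame("top")
a=f["img"][160:300,130:300];b=g["img"][130:270,110:280]
cv2.imwrite("pics/p1.png",cv2.resize(np.hstack([a,b]),(800,330),interpolation=cv2.INTER_CUBIC)[:,:,::-1])
E
```

```text
time: 3.0
position: [0.5549, -0.0313, 0.2108]
ee_rot: [[-0.731, 0.682, -0.001], [0.682, 0.731, 0.0], [0.001, -0.0, -1.0]]
ft_force: [-0.0, 0.4, -0.2]
grip_width: 0.0849
finger_force: 0.0
time: 3.3
position: [0.5508, -0.0316, 0.1106]
ee_rot: [[-0.727, 0.687, -0.01], [0.687, 0.727, 0.001], [0.008, -0.006, -1.0]]
ft_force: [0.2, 0.2, -0.1]
grip_width: 0.0851
finger_force: 0.0
[ 0.6005  0.3015 -0.7254  1.7913  0.2161  1.1405  0.6186] [ 0.5508 -0.0316  0.1106] 3.3Exception ignored on flushing sys.stdout:
BrokenPipeError: [Errno 32] Broken pipe
```

View pics/p1.png

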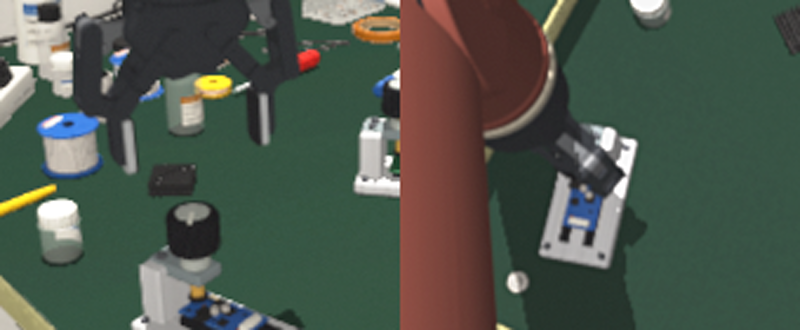

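The left crop (side view) shows the open fingers centred above the knob. Joint 7 rises with -rz, so clockwise (+rz) lowers it. I'll wind to about +2.45 first, which leaves nearly 5 rad for one grip, and then descend.

In the tool's units: -0.75 rad is -0.1194.

```bash
python3 jog.py '[[[0,0,-0.1194,0,0,0,0.085],[0,0,-0.1194,0,0,0,0.085],[0,0,-0.1194,0,0,0,0.085],[0,0,-0.1194,0,0,0,0.085],[0,0,-0.1194,0,0,0,0.085]]]' >/dev/null
python3 jog.py '[[[0,0,-0.1194,0,0,0,0.085],[0,0,-0.1194,0,0,0,0.085],[0,0,-0.1194,0,0,0,0.085],[0,0,-0.1194,0,0,0,0.085],[0,0,-0.1194,0,0,0,0.085]]]' >/dev/null
python3 jog.py '[[[0,0,-0.0477,0,0,0,0.085],[0,0,-0.0477,0,0,0,0.085],[0,0,-0.0477,0,0,0,0.085]]]'
python3 -c "
from h import *
from station import bot, optics, hand_in
s=bot.observe();R=s['ee_rot'];print(s['joint_pos'],s['position'],R@[0,0,1]);print('shift',R.T@(np.array([.555,-.031,.067])-s['position']))"
```

```text
time: 4.7
position: [0.5568, -0.0316, 0.1188]
ee_rot: [[-0.502, -0.865, 0.003], [-0.865, 0.502, -0.001], [-0.001, -0.003, -1.0]]
ft_force: [0.4, -0.5, 0.7]
grip_width: 0.0851
finger_force: 0.0
[ 0.8406  0.3946 -1.0442  1.7709  0.368   1.1858  2.3046] [ 0.5568 -0.0316  0.1188] [ 0.0033 -0.0006 -1.    ]
shift [0.0004 0.002  0.0518]
```

In the tool's units: 0.05 m is 0.1667, 0.04 m is 0.1333.

```bash
python3 jog.py '[[[0,0,0,0,0,0.0667,0.085],[0,0,0,0,0,0.1333,0.085],[0,0,0,0,0,0.1667,0.085],[0,0,0,0,0,0.1667,0.085]]]'
python3 -c "
from h import *
from station import bot, optics, hand_in
s=bot.observe();R=s['ee_rot'];print(s['joint_pos'],s['position'],R@[0,0,1]);print('shift',R.T@(np.array([.555,-.031,.067])-s['position']))"
```

```text
time: 5.1
position: [0.555, -0.0314, 0.0661]
ee_rot: [[-0.506, -0.863, -0.001], [-0.863, 0.506, -0.0], [0.0, 0.001, -1.0]]
ft_force: [-1.0, 0.2, 0.2]
grip_width: 0.0848
finger_force: 0.0
[ 0.8006  0.454  -1.0033  1.823   0.4274  1.1019  2.2547] [ 0.555  -0.0314  0.0661] [-0.0008 -0.0001 -1.    ]
shift [-0.0003  0.0002 -0.0009]
```

```bash
python3 jog.py '[[[0,0,0,0,0,0,0.03],[0,0,0,0,0,0,0.03],[0,0,0,0,0,0,0.03],[0,0,0,0,0,0,0.03],[0,0,0,0,0,0,0.03]]]' 40
python3 jog.py '[[[0,0,0,0,0,0,0.03],[0,0,0,0,0,0,0.03],[0,0,0,0,0,0,0.03],[0,0,0,0,0,0,0.03]]]' 40
python3 -c "
from h import *
from station import bot, optics, hand_in
s=bot.observe();print(s['joint_pos'],s['ft_force'],s['wrist_torque'])"
```

```text
time: 5.6
position: [0.5553, -0.0311, 0.0671]
ee_rot: [[-0.504, -0.864, 0.0], [-0.864, 0.504, -0.0], [0.0, -0.0, -1.0]]
ft_force: [-3.3, -0.2, 8.4]
grip_width: 0.034
finger_force: 39.0
time: 6.0
position: [0.5553, -0.0311, 0.0671]
ee_rot: [[-0.504, -0.864, 0.0], [-0.864, 0.504, -0.0], [0.0, -0.0, -1.0]]
ft_force: [-4.0, -0.1, 9.1]
grip_width: 0.0342
finger_force: 39.0
[ 0.8016  0.453  -1.0053  1.8225  0.4273  1.1028  2.2568] [-4.0161 -0.1256  9.0574] [ 0.0694  0.8032 -0.0522]
```

The knob is gripped: opening 34 mm, small side forces. Now I'll turn clockwise (+rz), following the descent.

In the tool's units: 0.0007 m is 0.0023, 0.0006 m is 0.002, 0.75 rad is 0.1194.

```bash
python3 jog.py '[[[0,0,0.0239,0,0,0.0007,0.03],[0,0,0.0477,0,0,0.001,0.03],[0,0,0.0716,0,0,0.0013,0.03],[0,0,0.0955,0,0,0.002,0.03],[0,0,0.1194,0,0,0.0023,0.03]]]' 40
python3 jog.py '[[[0,0,0.0239,0,0,0.0007,0.03],[0,0,0.0477,0,0,0.001,0.03],[0,0,0.0716,0,0,0.0013,0.03],[0,0,0.0955,0,0,0.002,0.03],[0,0,0.1194,0,0,0.0023,0.03]]]' 40
python3 - <<'E'
from h import *
from station import bot, optics, hand_in
s=bot.observe();print(s['joint_pos'],s['ft_force'],s['wrist_torque'])
f=optics.grab_frame("side")
cv2.imwrite("pics/p2.png",cv2.resize(f["img"][200:330,140:300],(640,520),interpolation=cv2.INTER_CUBIC)[:,:,::-1])
E
```

```text
time: 6.5
position: [0.5547, -0.0303, 0.0663]
ee_rot: [[-0.959, -0.284, -0.001], [-0.284, 0.959, 0.0], [0.001, 0.001, -1.0]]
ft_force: [-6.7, 3.5, 9.4]
grip_width: 0.034
finger_force: 39.0
time: 7.0
position: [0.5548, -0.0293, 0.0657]
ee_rot: [[-0.895, 0.445, -0.001], [0.445, 0.895, 0.001], [0.001, 0.001, -1.0]]
ft_force: [-4.6, 5.2, 8.3]
grip_width: 0.0342
finger_force: 39.0
[ 0.581   0.3553 -0.7151  1.8333  0.2643  1.0509  0.8731] [-4.6394  5.1642  8.2859] [1.1902 1.2245 0.0637]
```

View pics/p2.png

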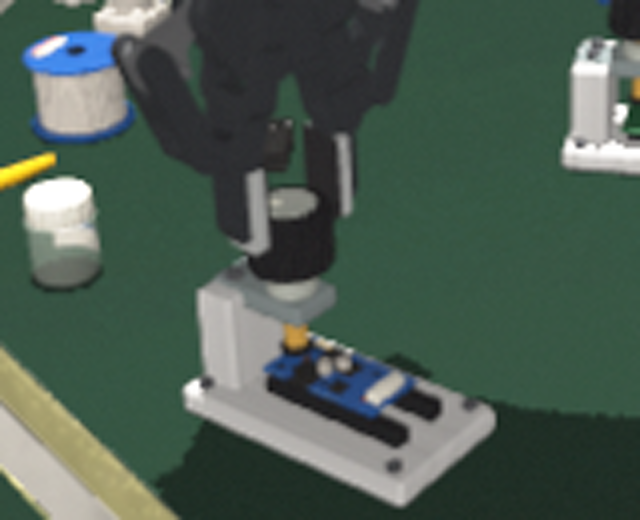

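The pads hold the knob, and its index tick has moved from the near side to the left (about (275,205) in the crop). The knob is therefore turning clockwise with the hand. I'll continue.

In the tool's units: 0.0007 m is 0.0023, 0.0006 m is 0.002, 0.75 rad is 0.1194.

```bash
python3 jog.py '[[[0,0,0.0239,0,0,0.0007,0.03],[0,0,0.0477,0,0,0.001,0.03],[0,0,0.0716,0,0,0.0013,0.03],[0,0,0.0955,0,0,0.002,0.03],[0,0,0.1194,0,0,0.0023,0.03]]]' 40
python3 jog.py '[[[0,0,0.0239,0,0,0.0007,0.03],[0,0,0.0477,0,0,0.001,0.03],[0,0,0.0716,0,0,0.0013,0.03],[0,0,0.0955,0,0,0.002,0.03],[0,0,0.1194,0,0,0.0023,0.03]]]' 40
python3 jog.py '[[[0,0,0.0239,0,0,0.0007,0.03],[0,0,0.0477,0,0,0.001,0.03],[0,0,0.0716,0,0,0.0013,0.03],[0,0,0.0955,0,0,0.002,0.03],[0,0,0.1194,0,0,0.0023,0.03]]]' 40
python3 - <<'E'
from h import *
from station import bot, optics, hand_in
s=bot.observe();print(s['joint_pos'],s['ft_force'],s['wrist_torque'])
E
```

```text
time: 7.55
position: [0.5554, -0.0287, 0.065]
ee_rot: [[-0.352, 0.936, 0.001], [0.936, 0.352, 0.002], [0.002, 0.001, -1.0]]
ft_force: [-1.8, 6.4, 5.5]
grip_width: 0.0344
finger_force: 39.2
time: 8.05
position: [0.5564, -0.0286, 0.0644]
ee_rot: [[0.38, 0.925, 0.003], [0.925, -0.38, 0.003], [0.003, 0.001, -1.0]]
ft_force: [2.1, 6.6, 1.9]
grip_width: 0.0342
finger_force: 39.5
time: 8.55
position: [0.5571, -0.0293, 0.0637]
ee_rot: [[0.909, 0.417, 0.004], [0.417, -0.909, 0.002], [0.004, -0.0, -1.0]]
ft_force: [5.1, 4.4, -0.2]
grip_width: 0.0339
finger_force: 39.8
[ 0.2792  0.2955 -0.3531  1.848   0.1168  1.0142 -1.2619] [ 5.1063  4.4351 -0.1627] [ 0.971  -1.0653  0.0522]
```

In the tool's units: 0.0007 m is 0.0023, 0.0006 m is 0.002, 0.75 rad is 0.1194.

```bash
python3 jog.py '[[[0,0,0.0239,0,0,0.0007,0.03],[0,0,0.0477,0,0,0.001,0.03],[0,0,0.0716,0,0,0.0013,0.03],[0,0,0.0955,0,0,0.002,0.03],[0,0,0.1194,0,0,0.0023,0.03]]]' 40
python3 jog.py '[[[0,0,0.0239,0,0,0.0007,0.03],[0,0,0.0477,0,0,0.001,0.03],[0,0,0.0716,0,0,0.0013,0.03]]]' 40
python3 - <<'E'
from h import *
from station import bot, optics, hand_in
s=bot.observe();print(s['joint_pos'],s['ft_force'],s['wrist_torque'])
E
```

```text
time: 9.05
position: [0.5572, -0.0302, 0.063]
ee_rot: [[0.949, -0.315, 0.004], [-0.315, -0.949, 0.001], [0.004, -0.002, -1.0]]
ft_force: [5.4, 1.5, -0.4]
grip_width: 0.0343
finger_force: 39.8
time: 9.35
position: [0.5569, -0.0308, 0.0626]
ee_rot: [[0.717, -0.697, 0.004], [-0.697, -0.717, 0.0], [0.002, -0.003, -1.0]]
ft_force: [5.1, -0.0, 1.6]
grip_width: 0.0342
finger_force: 39.9
[ 0.1313  0.2814 -0.1794  1.8567  0.0583  1.0049 -2.4141] [ 5.1252 -0.0096  1.5877] [ 0.0954 -0.8257  0.0859]
```

About 4.95 rad turned, with no stop torque yet (wrist z moment about 0.09 N m). Next: release, wind back 1.5 rad, regrip.

In the tool's units: -0.75 rad is -0.1194.

```bash
python3 jog.py '[[[0,0,0,0,0,0,0.085],[0,0,0,0,0,0,0.085],[0,0,0,0,0,0,0.085],[0,0,0,0,0,0,0.085],[0,0,0,0,0,0,0.085]]]' 40
python3 jog.py '[[[0,0,-0.0239,0,0,0,0.085],[0,0,-0.0477,0,0,0,0.085],[0,0,-0.0716,0,0,0,0.085],[0,0,-0.0955,0,0,0,0.085],[0,0,-0.1194,0,0,0,0.085]]]'
python3 jog.py '[[[0,0,-0.0239,0,0,0,0.085],[0,0,-0.0477,0,0,0,0.085],[0,0,-0.0716,0,0,0,0.085],[0,0,-0.0955,0,0,0,0.085],[0,0,-0.1194,0,0,0,0.085]]]'
python3 jog.py '[[[0,0,0,0,0,0,0.03],[0,0,0,0,0,0,0.03],[0,0,0,0,0,0,0.03],[0,0,0,0,0,0,0.03],[0,0,0,0,0,0,0.03]]]' 40
python3 - <<'E'
from h import *
from station import bot, optics, hand_in
s=bot.observe();print(s['joint_pos'],s['ft_force'],s['wrist_torque'])
E
```

```text
time: 9.85
position: [0.555, -0.0314, 0.0615]
ee_rot: [[0.722, -0.692, -0.0], [-0.692, -0.722, 0.0], [-0.0, 0.0, -1.0]]
ft_force: [0.0, 0.0, -0.3]
grip_width: 0.085
finger_force: 0.0
time: 10.35
position: [0.5551, -0.0313, 0.0615]
ee_rot: [[1.0, -0.008, -0.0], [-0.008, -1.0, 0.0], [-0.0, -0.0, -1.0]]
ft_force: [0.3, 0.2, 0.4]
grip_width: 0.0851
finger_force: 0.0
time: 10.85
position: [0.5551, -0.0313, 0.0615]
ee_rot: [[0.737, 0.676, -0.0], [0.676, -0.737, 0.0], [-0.0, -0.0, -1.0]]
ft_force: [-0.1, -0.1, -1.1]
grip_width: 0.0851
finger_force: 0.0
time: 11.35
position: [0.5549, -0.0309, 0.0619]
ee_rot: [[0.743, 0.669, -0.001], [0.669, -0.743, 0.0], [-0.0, -0.0, -1.0]]
ft_force: [-2.2, 1.5, 4.6]
grip_width: 0.0339
finger_force: 39.3
[ 0.317   0.302  -0.3954  1.8488  0.1349  1.0176 -0.971 ] [-2.1673  1.5432  4.6423] [ 0.2059  0.7002 -0.0108]
```

In the tool's units: 0.0004 m is 0.0013, 0.0003 m is 0.001, 0.5 rad is 0.0796.

```bash
python3 jog.py '[[[0,0,0.0159,0,0,0,0.03],[0,0,0.0318,0,0,0.0003,0.03],[0,0,0.0477,0,0,0.0007,0.03],[0,0,0.0637,0,0,0.001,0.03],[0,0,0.0796,0,0,0.0013,0.03]]]' 40
python3 -c "
from station import bot, optics, hand_in
print(bot.observe()['wrist_torque'])"
python3 jog.py '[[[0,0,0.0159,0,0,0,0.03],[0,0,0.0318,0,0,0,0.03],[0,0,0.0477,0,0,0,0.03]]]' 40
python3 -c "
from h import *
from station import bot, optics, hand_in
s=bot.observe();print(s['wrist_torque'],s['joint_pos'])"
```

```text
time: 11.85
position: [0.5563, -0.0298, 0.0617]
ee_rot: [[0.973, 0.229, 0.002], [0.229, -0.973, 0.001], [0.002, -0.0, -1.0]]
ft_force: [-16.4, -0.1, 8.6]
grip_width: 0.0341
finger_force: 42.0
[-0.10542575  4.39910511 -0.04155328]
time: 12.15
position: [0.5572, -0.0302, 0.0617]
ee_rot: [[0.998, -0.069, 0.004], [-0.069, -0.998, 0.001], [0.004, -0.001, -1.0]]
ft_force: [7.5, 2.1, -4.2]
grip_width: 0.0342
finger_force: 42.5
[ 0.3222 -1.5624  1.0444] [ 0.2151  0.2903 -0.2776  1.853   0.0923  1.0065 -1.7406]
```

In the tool's units: 0.2 rad is 0.0318.

```bash
python3 jog.py '[[[0,0,0.0159,0,0,0,0.03],[0,0,0.0318,0,0,0,0.03]]]' 40
python3 - <<'E'
from h import *
from station import bot, optics, hand_in
s=bot.observe();print(s['wrist_torque'],s['joint_pos'])
f=optics.grab_frame("side")
cv2.imwrite("pics/p3.png",cv2.resize(f["img"][200:330,140:300],(640,520),interpolation=cv2.INTER_CUBIC)[:,:,::-1])
E
```

```text
time: 12.35
position: [0.5541, -0.0294, 0.0612]
ee_rot: [[0.964, -0.266, -0.002], [-0.266, -0.964, 0.001], [-0.002, -0.001, -1.0]]
ft_force: [-5.2, 4.7, 4.4]
grip_width: 0.0338
finger_force: 43.8
[1.0653 1.1338 1.1689] [ 0.1901  0.2872 -0.2496  1.8562  0.0809  1.0101 -1.9325]
```

View pics/p3.png

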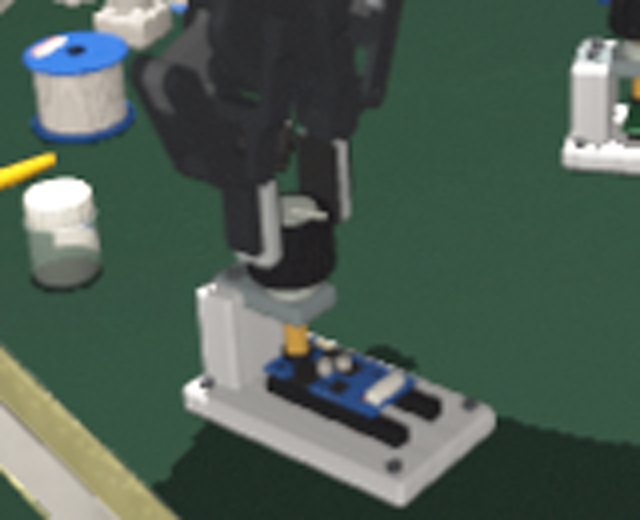

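The tick is now on the right (about (320,215) in the crop), and the wrist moment holds at 1.1 N m while the pads slip, so the screw is at its stop. I'll let go, retreat upward, and check the tick's angle and the knob's height.

In the tool's units: -0.25 m is -0.8333, -0.2 m is -0.6667.

```bash
python3 jog.py '[[[0,0,0,0,0,0,0.085],[0,0,0,0,0,0,0.085],[0,0,0,0,0,0,0.085],[0,0,0,0,0,0,0.085],[0,0,0,0,0,0,0.085]]]' 40
python3 jog.py '[[[0,0,0,0,0,-0.1,0.085],[0,0,0,0,0,-0.2333,0.085],[0,0,0,0,0,-0.4,0.085],[0,0,0,0,0,-0.5,0.085],[0,0,0,0,0,-0.5,0.085]]]'
python3 jog.py '[[[0,0,0,0,-0.1667,0,0.085],[0,0,0,0,-0.3333,0,0.085],[0,0,0,0,-0.5,0,0.085],[0,0,0,0,-0.6667,0,0.085],[0,0,0,0,-0.8333,0,0.085]]]'
python3 - <<'E'
from h import *
from station import bot, optics, hand_in
out=[]
for n in("side","top"):
    f=optics.grab_frame(n);np.savez(f"pics/{n}1.npz",**f);o=np.load(f"pics/{n}0.npz")
    for c in ((212,256),(301,203)) if n=="side" else ((184,195),(328,219)):
        for g in(o,f):
            im=g["img"][c[1]-18:c[1]+18,c[0]-18:c[0]+18];out.append(cv2.resize(im,(200,200),interpolation=cv2.INTER_CUBIC))
cv2.imwrite("pics/p4.png",np.vstack([np.hstack(out[:4]),np.hstack(out[4:])])[:,:,::-1])
E
```

```text
time: 12.9
position: [0.5552, -0.0315, 0.0611]
ee_rot: [[0.965, -0.262, 0.0], [-0.262, -0.965, -0.0], [0.0, 0.0, -1.0]]
ft_force: [-0.1, 0.0, -1.1]
grip_width: 0.0852
finger_force: 0.0
time: 13.4
position: [0.5577, -0.0313, 0.2164]
ee_rot: [[0.965, -0.262, 0.008], [-0.262, -0.965, -0.0], [0.008, -0.002, -1.0]]
ft_force: [-0.1, 0.1, 0.1]
grip_width: 0.085
finger_force: 0.0
time: 13.9
position: [0.6208, 0.2115, 0.2102]
ee_rot: [[0.965, -0.263, -0.001], [-0.263, -0.965, -0.0], [-0.001, 0.0, -1.0]]
ft_force: [0.6, -0.7, 0.0]
grip_width: 0.0852
finger_force: 0.0
```

View pics/p4.png

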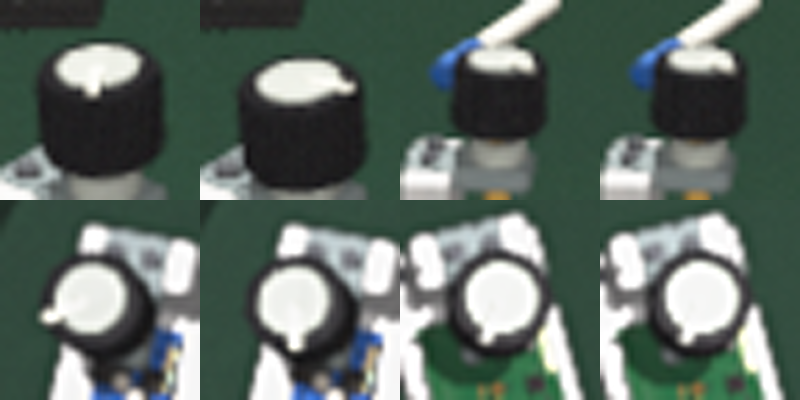

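Top view, bottom row: the blue tick moved from about 8:15 to 6 o'clock, which is 5.1 rad clockwise, and the green tick is unchanged. To be sure this is the stop, I'll regrip 0.6 rad further back and a little higher, then turn again.

In the tool's units: 0.25 m is 0.8333, 0.15 m is 0.5.

```bash
python3 jog.py '[[[0,0,0,0,0.1667,0,0.085],[0,0,0,0,0.3333,0,0.085],[0,0,0,0,0.5,0,0.085],[0,0,0,0,0.6667,0,0.085],[0,0,0,0,0.8333,0,0.085]]]' >/dev/null
python3 jog.py '[[[0,0,-0.0239,0,0,0,0.085],[0,0,-0.0477,0,0,0,0.085],[0,0,-0.0716,0,0,0,0.085],[0,0,-0.0955,0,0,0,0.085],[0,0,-0.0955,0,0,0,0.085]]]'
python3 jog.py '[[[0,0,0,0,0,0.1667,0.085],[0,0,0,0,0,0.3333,0.085],[0,0,0,0,0,0.4333,0.085],[0,0,0,0,0,0.4867,0.085],[0,0,0,0,0,0.4867,0.085]]]'
python3 jog.py '[[[0,0,0,0,0,0,0.03],[0,0,0,0,0,0,0.03],[0,0,0,0,0,0,0.03],[0,0,0,0,0,0,0.03],[0,0,0,0,0,0,0.03]]]' 60
python3 jog.py '[[[0,0,0.008,0,0,0,0.03],[0,0,0.0159,0,0,0,0.03],[0,0,0.0239,0,0,0,0.03],[0,0,0.0239,0,0,0,0.03]]]' 60
python3 -c "
from station import bot, optics, hand_in
print(bot.observe()['wrist_torque'])"
python3 jog.py '[[[0,0,0.008,0,0,0,0.03],[0,0,0.0159,0,0,0,0.03],[0,0,0.0239,0,0,0,0.03],[0,0,0.0318,0,0,0,0.03]]]' 60
python3 -c "
from station import bot, optics, hand_in
print(bot.observe()['wrist_torque'])"
```

```text
time: 15.0
position: [0.5547, -0.0315, 0.2103]
ee_rot: [[0.944, 0.331, -0.001], [0.331, -0.944, 0.0], [-0.001, -0.0, -1.0]]
ft_force: [0.1, 0.7, 0.1]
grip_width: 0.0851
finger_force: 0.0
time: 15.5
position: [0.5528, -0.0313, 0.0621]
ee_rot: [[0.946, 0.325, -0.005], [0.325, -0.946, 0.0], [-0.005, -0.002, -1.0]]
ft_force: [0.4, -0.6, -0.3]
grip_width: 0.0852
finger_force: 0.0
time: 16.0
position: [0.5557, -0.0301, 0.067]
ee_rot: [[0.944, 0.329, 0.001], [0.329, -0.944, 0.001], [0.002, -0.0, -1.0]]
ft_force: [-5.1, 4.1, 11.5]
grip_width: 0.0328
finger_force: 58.5
time: 16.4
position: [0.5558, -0.03, 0.0669]
ee_rot: [[0.983, 0.182, 0.002], [0.182, -0.983, 0.001], [0.002, -0.001, -1.0]]
ft_force: [-4.7, 4.1, 10.1]
grip_width: 0.0329
finger_force: 59.6
[ 0.85470271  0.93254159 -0.04442658]
time: 16.8
position: [0.5558, -0.0299, 0.0668]
ee_rot: [[1.0, -0.016, 0.002], [-0.016, -1.0, 0.001], [0.002, -0.001, -1.0]]
ft_force: [-3.1, 3.0, 8.6]
grip_width: 0.0329
finger_force: 59.4
[0.76061697 0.84173514 0.71569029]
```

The moment stayed near zero over the first 0.15 rad and then rose, so the knob may still have been slightly short of the stop. I'll push further and watch the moment.

In the tool's units: 0.1 rad is 0.0159.

```bash
python3 jog.py '[[[0,0,0.008,0,0,0,0.03],[0,0,0.0159,0,0,0,0.03],[0,0,0.0159,0,0,0,0.03]]]' 60
python3 -c "
from station import bot, optics, hand_in
print(bot.observe()['wrist_torque'])"
python3 jog.py '[[[0,0,0.008,0,0,0,0.03],[0,0,0.0159,0,0,0,0.03],[0,0,0.0239,0,0,0,0.03],[0,0,0.0239,0,0,0,0.03]]]' 60
python3 -c "
from station import bot, optics, hand_in
s=bot.observe();print(s['wrist_torque'],s['joint_pos'])"
python3 jog.py '[[[0,0,0,0,0,0,0.085],[0,0,0,0,0,0,0.085],[0,0,0,0,0,0,0.085],[0,0,0,0,0,0,0.085],[0,0,0,0,0,0,0.085]]]'
python3 jog.py '[[[0,0,0,0,0,-0.1,0.085],[0,0,0,0,0,-0.2333,0.085],[0,0,0,0,0,-0.4,0.085],[0,0,0,0,0,-0.5,0.085],[0,0,0,0,0,-0.5,0.085]]]' >/dev/null
python3 jog.py '[[[0,0,0,0,-0.1667,0,0.085],[0,0,0,0,-0.3333,0,0.085],[0,0,0,0,-0.5,0,0.085],[0,0,0,0,-0.6667,0,0.085],[0,0,0,0,-0.8333,0,0.085]]]'
python3 - <<'E'
from h import *
from station import bot, optics, hand_in
out=[]
for n in("side","top"):
    f=optics.grab_frame(n);o=[np.load(f"pics/{n}{k}.npz") for k in(0,1)];np.savez(f"pics/{n}2.npz",**f)
    c=(212,256) if n=="side" else (184,195)
    for g in o+[f]:
        im=g["img"][c[1]-18:c[1]+18,c[0]-18:c[0]+18];out.append(cv2.resize(im,(260,260),interpolation=cv2.INTER_CUBIC))
cv2.imwrite("pics/p5.png",np.vstack([np.hstack(out[:3]),np.hstack(out[3:])])[:,:,::-1])
E
```

```text
time: 17.1
position: [0.5601, -0.0306, 0.0673]
ee_rot: [[0.993, -0.117, 0.01], [-0.117, -0.993, 0.001], [0.01, -0.002, -1.0]]
ft_force: [15.4, 1.9, -6.3]
grip_width: 0.0323
finger_force: 64.4
[ 0.26422202 -3.49621845 -0.04559977]
time: 17.5
position: [0.5599, -0.0312, 0.0672]
ee_rot: [[0.965, -0.264, 0.01], [-0.264, -0.965, 0.0], [0.01, -0.003, -1.0]]
ft_force: [14.8, 0.3, -6.4]
grip_width: 0.0323
finger_force: 64.4
[-0.20693986 -3.45508772  0.20080926] [ 0.17168841  0.28057749 -0.22555398  1.84934758  0.07370212  1.00966806
 -1.92163471]
time: 18.0
position: [0.555, -0.0313, 0.0651]
ee_rot: [[0.965, -0.262, -0.0], [-0.262, -0.965, -0.0], [-0.0, 0.0, -1.0]]
ft_force: [-0.1, -0.1, -0.5]
grip_width: 0.0853
finger_force: 0.0
time: 19.0
position: [0.6206, 0.2116, 0.2142]
ee_rot: [[0.965, -0.263, -0.001], [-0.263, -0.965, -0.0], [-0.001, 0.001, -1.0]]
ft_force: [0.4, -0.9, 0.8]
grip_width: 0.0848
finger_force: 0.0
```

View pics/p5.png

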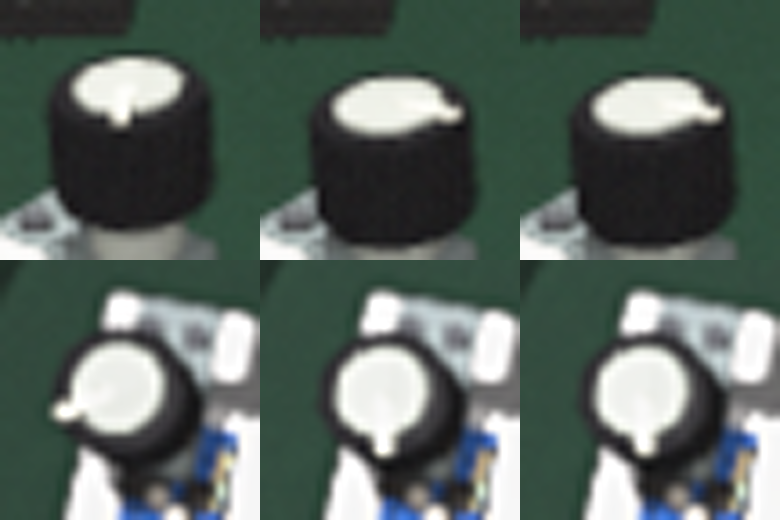

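The third column (after the second push) matches the second column. The tick is at the same angle after 0.6 rad more of clockwise turning, with the pads slipping, so the knob is against its stop. The hand is clear with about zero force, and I'm handing in.

```bash
python3 -c "
from station import bot, optics, hand_in
print(hand_in())"
```

```text
the job is handed in; nothing more can be done
None
```

The blue clamp's knob turned about 5.1 rad clockwise and reached the same angle on a second push with the pads slipping, so I judge it fully home. The green knob showed no movement in the last pictures I checked, the gripper is released and clear, and the job was handed in at about 19 s; `hand_in()` returned no verdict.

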